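Clear the stand and lean the roughness meter on it

TASK

Sweep the three steel chips off the meter stand onto the bench with the bench brush, and lay the brush down on the bench clear of the stand. Then take the pocket meter from the bench beside the stand and gently lean it on the stand at a reading slope: its display end up and its face to the stand's open front, its lower end on the swept ledge in front of the rubber crossbar, its back against the crossbar, square to the stand and near its middle. Leave the vee block and the liner ring where they are.

Things in the scene. Friction and masses are not known exactly. Their poses are not given: they have to be found in the camera images.
- stand: fixed steel meter stand. Base plate 120 x 150 x 20 mm spans x -75..+45, y -75..+75 mm from its origin, which lies on the bench; its front (-x) faces the robot's left. Its flat top, the ledge, has no lip and is open to the front and both sides. Behind the ledge a level black rubber crossbar (10 mm thick, 64 mm along y) on two 10 mm posts at y = -16 and +16 mm
- ledge (a point): point on the ledge, on the top face of the stand's base plate (20 mm above the bench), 35 mm in front of the stand's origin; axes as the stand's
- bar (a point): centre of the stand's crossbar (5 mm radius), 73.5 mm above the bench and 16.5 mm behind the stand's origin; axes as the stand's
- meter: black pocket roughness meter, a flat slab 112 (x) x 60 (y) x 12 (z) mm, about 0.15 kg, lying face up on the bench beside the stand (not the like one far left on the round table). Origin at the centre of its back (underside), z out of the face with the display and keys, +x towards the display end
- meter_head (a point): middle of the meter's display-end edge, on its back (56 mm from its origin along +x)
- meter_foot (a point): middle of the meter's key-end edge, on its back (56 mm from its origin along -x)
- brush: small bench brush, 30 (x) x 86 (y) x 22 (z) mm, purple back on top and short bristles below (stiff in this scene). Origin at the centre of its underside, its length along y
- chip_1: dark steel chip, a flat thick curl about 18 mm across and 6 mm thick, lying on the stand's ledge at first; origin in its middle, 3 mm above what it lies on
- chip_2: second dark steel chip, like chip_1
- chip_3: third dark steel chip, like chip_1
- vee_block: bystander: grey steel vee block, 50 x 50 x 34 mm, beyond the stand on the right; origin at the centre of its underside
- liner_ring: bystander: plain metal ring standing like a short tube, 62 mm across and 46 mm high, far out on the left; origin at the centre of its underside
Not all that is in view belongs to the job. What is shaped like the meter but orange is not meant.

How it is judged:
On the way:
1. all three chips are swept off the stand while the brush is held (height (world z) of each of chip_1, chip_2, chip_3 below 0.016 m and contact force between the fingers and brush above 1 N), for 0.1 s.
At the end, for the whole second after the job is handed in: Chips on the bench, off the stand (origins under 16 mm). Brush on the bench, not touching the stand, over 60 mm from its origin. Meter at rest: foot edge on the ledge before the bar, head over 70 mm high behind it, face front at 29-60 deg from level, within 11 deg of square and 25 mm of centre (height (world z) of each of chip_1, chip_2, chip_3 below 0.016 m and height (world z) of brush below 0.04 m and contact force between brush and stand below 0.05 N and horizontal distance between brush and stand above 0.06 m and angle between meter's own z axis and vertical between 0.5 and 1.05 rad and z of meter_head in the frame of stand above 0.07 m and x of meter_head in the frame of stand above 0 m and z of meter_foot in the frame of stand between 0.015 and 0.027 m and x of meter_foot in the frame of stand between -0.077 and 0 m and y of meter in the frame of stand between -0.025 and 0.025 m and angle between the y axis of meter and the y axis of stand, either way round below 0.2 rad and contact force between meter and stand above 0.3 N and linear speed of each of meter, brush below 0.02 m/s).
It fails at once if the meter hits the stand hard (over 45 N) (contact force between meter and stand above 45 N).
It fails at once if the vee block is moved over 30 mm (distance of vee_block from where it was at the start of the episode above 0.03 m).
It fails at once if the liner ring is moved over 30 mm (distance of liner_ring from where it was at the start of the episode above 0.03 m).
It also fails if it takes over 67 s, if anything falls off the work surface, if the arm or the gripper's body presses on something with over 40 N, if the wrist force passes 120 N, or if a joint passes its speed limit or range.

ROBOT

A 6-joint arm with a two-finger parallel gripper is mounted at the origin on a cart in front of the work surface, level with it; the furniture and walls round the work are solid. World frame = base frame: x ahead of the robot, y to its left, z up, the work surface at z = 0. Lengths are in m, angles in rad, forces in N, time in s.
With the tool pointing down it reaches from about 0.35 to 0.85 m from the base axis. Payload 8.1 kg.
Tool frame: the origin (TCP) lies midway between the tips of the shut fingers; the grasp point (between the pads) lies 19 mm behind it; z points along the fingers, y is the direction in which the jaws open and shut (so a half turn about z gives the same grasp; the last joint's range is limited). The gripper opens to 93 mm and grips with 3 to 60 N. Pads are 15 mm wide; open, the fingers measure 128 mm over their backs; the gripper's body (75 mm by 188 mm) begins 65 mm behind the grasp point.
Start: joints at [-1.423, 0.13, 1.488, -0, 1.523, -0.085], TCP at [0.138, -0.584, 0.219] pointing down, gripper open.
Joint ranges: [-2.96, 2.96], [-0.89, 2.26], [0.02, 2.5], [-1.34, 4.48], [0, 2.73], [-2.66, 2.66]. Speed limits (rad/s): [2.39, 2.39, 2.79, 3.14, 3.14, 3.14].

INTERFACE

Orientations are given as a rotation vector (axis times angle).
In Python, from plant import robot gives the robot as it stands. The module is installed in compiled form; this text tells all that it offers.
- The arm moves only by the shell command python3 -m pendant 'ROWS' [FORCE]. ROWS is JSON, a list of rows, each an object with "translation": the shift along the tool's x, y, z in mm, a list of three; "twist": the turn, a rotation vector about the tool's x, y, z in rad, a list of three; "grip": the opening, from -1 (shut) to 1 (fully open). A call has exactly 10 rows; each row shifts and turns the pose as measured when the row begins, along the tool's axes as they then stand; what a row does not reach is not made up. A row lasts 1/10 s, in which the tool goes at most 50 mm and 8.59 degrees, less where a joint would pass 70% of its speed; a pose out of reach is approached as far as the arm can. A call is refused whole if a number of a shift passes 50 or a number of a turn 0.15, either way. A call with a gripper value outside its range is refused whole. The fingers move at their own pace and stop on an object; FORCE is the grip in N (left out, the last holds). Time passes only in rows, so rows that do not move let the fingers close, or fill a call up. It gives the time, the measured TCP pose, the force and the opening at its end, in the units of the state.
- robot.read_state(): the state, without advancing time (a new reading comes with each control period).
- robot.read_camera(name): name is "scene" or "top" or "wrist"; returns (picture, depth): 420x560x3 uint8, red, green, blue; 420x560 float32, m along the optical axis (not along the pixel's ray), 0 where there is no reading.
- robot.camera_info(name): a dict with "vertical_fov" (degrees; the focal length in pixels is half the picture's height over the tangent of half this angle, whatever the lens; pixels are square), "cx", "cy" (the principal point, pixels), "cam_to_world" (4x4, takes a point from camera to world coordinates). Camera axes: x right, y up, looking along -z (the intrinsics and any distortion apply to the point x, -y, -z); pixel columns grow to the right and rows downward; lengths in m; the calibration is good to about 2 mm. A picture is of the moment at which its call begins: read the wrist's pose just before it. camera_info takes no time and is no camera call; for the wrist camera it gives the pose at the moment of the call.
- robot.close_job(): hands the job in, once; it reports no verdict.
The state is a dict: "t": time; "q": joint angles; "dq": joint speeds; "joint_torque": joint torques, N m; "tool_pos": TCP position; "orientation": TCP orientation; "force": force on the tool from outside, world axes, zero at the start; "wrist_torque": the same for the moment, N m; "opening": finger opening in m.
Only numpy, scipy, OpenCV 4.12 (cv2) and the standard library are available. Lean on these libraries where they do the work, as an engineer would, in place of code of your own. Each camera call takes 0.05 s, during which the arm holds its last target. There are 200 camera calls.

## Working session

There is one attempt and no reset: what is moved stays moved. The work goes in short steps, Python scripts to look and compute and a shell command to move; the robot and the scene stay as the last step left them, time stands still between calls to the robot, and variables do not carry over. Pictures are saved under pics/ and viewed, about 8 in all and at most 12, crops included, and the job is handed in when it is done.

```bash
mkdir -p pics; cat > h.py <<'E'
import numpy as np, cv2
from plant import robot
from scipy.spatial.transform import Rotation as R
def cam(name):
    ci=robot.camera_info(name); p,d=robot.read_camera(name)
    f=p.shape[0]/2/np.tan(np.radians(ci['vertical_fov'])/2)
    return p,d,ci,f
def world(d,ci,f):
    v,u=np.mgrid[:d.shape[0],:d.shape[1]]
    T=np.array(ci['cam_to_world'])
    P=np.stack([(u-ci['cx'])/f*d,-(v-ci['cy'])/f*d,-d],-1)
    return P@T[:3,:3].T+T[:3,3]
def save(p,n): cv2.imwrite('pics/'+n,cv2.cvtColor(p,cv2.COLOR_RGB2BGR))
E
python3 - <<'E'
from h import *
print(robot.read_state())
for n in ['scene','top']:
    p,d,ci,f=cam(n); save(p,n+'0.png'); np.savez(n+'0.npz',p=p,d=d,w=world(d,ci,f)); print(n,{k:(np.round(v,4) if k!='x' else 0) for k,v in ci.items()},f,(d>0).mean())
a=cv2.imread('pics/scene0.png')
E
```

```text
{'t': 0.0, 'q': array([-1.42339188e+00,  1.31142875e-01,  1.48925233e+00, -1.29460112e-05,
        1.52300345e+00, -8.54160677e-02]), 'dq': array([ 3.17377184e-04, -6.85774004e-04, -1.16088750e-03, -3.74709204e-05,
       -9.57693808e-04,  5.08958614e-04]), 'joint_torque': array([-8.58559433e-04, -5.59861851e+01, -4.91752017e+01,  7.67163816e-02,
        3.58565210e-02, -1.60445466e-04]), 'tool_pos': array([ 0.13835877, -0.58325403,  0.21761318]), 'orientation': array([-3.11853764e+00, -3.64679545e-01,  1.08151643e-04]), 'force': array([0.39870318, 0.09386916, 0.69711446]), 'wrist_torque': array([0.00699356, 0.01519854, 0.04489132]), 'opening': 0.09312932088686698}
scene {'vertical_fov': np.float64(44.4142), 'cx': np.float64(284.5316), 'cy': np.float64(207.4429), 'cam_to_world': array([[-0.6426,  0.3426, -0.6853, -0.3271],
       [-0.7662, -0.2906,  0.5732,  0.7988],
       [-0.0028,  0.8934,  0.4492,  0.68  ],
       [ 0.    ,  0.    ,  0.    ,  1.    ]])} 514.4072847015444 0.9962287414965987
top {'vertical_fov': np.float64(44.1219), 'cx': np.float64(275.2912), 'cy': np.float64(209.2577), 'cam_to_world': array([[ 0.0177,  0.9816, -0.1901,  0.2661],
       [-0.9997,  0.0143, -0.019 ,  0.0288],
       [-0.0159,  0.1904,  0.9816,  1.5856],
       [ 0.    ,  0.    ,  0.    ,  1.    ]])} 518.180199749237 0.9962372448979592
```

View pics/scene0.png

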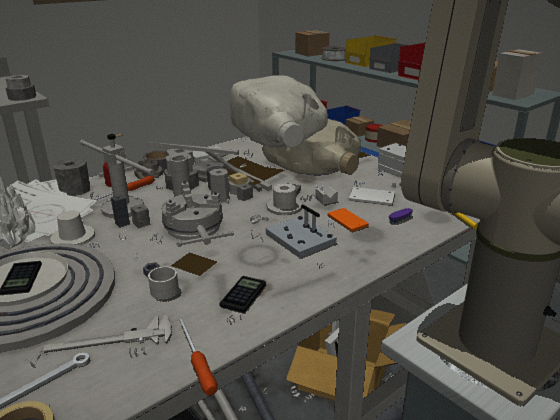

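View pics/top0.png

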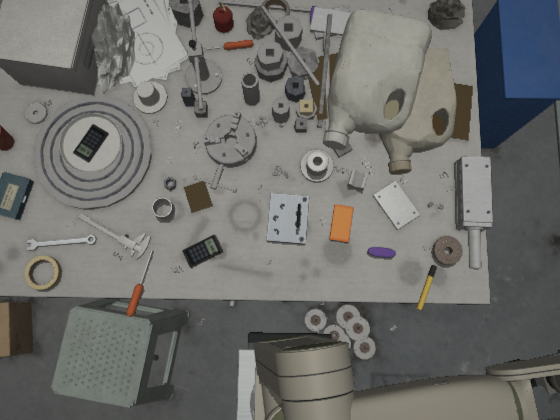

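The scene shows the stand near (300,235) with its bar, the black meter at (243,293) and the purple brush at (400,215). In the top view the stand is at (288,218), the meter at (202,250), the brush at (381,253) and the vee block at (356,180). The orange decoy lies between the stand and the brush.

```bash
python3 - <<'E'
from h import *
z=np.load('top0.npz'); p,d,w=z['p'],z['d'],z['w']
hsv=cv2.cvtColor(p,cv2.COLOR_RGB2HSV)
def rep(n,m,r=(slice(150,290),slice(150,430))):
    k=np.zeros(m.shape,bool);k[r]=m[r]
    c,_=cv2.findContours(k.astype(np.uint8),0,1); c=[x for x in c if cv2.contourArea(x)>8]
    for x in sorted(c,key=cv2.contourArea)[::-1][:5]:
        mm=np.zeros(m.shape,np.uint8);cv2.drawContours(mm,[x],-1,1,-1)
        q=w[(mm>0)]
        rc=cv2.minAreaRect((q[:,:2]*1000).astype(np.float32))
        print(n,cv2.contourArea(x),np.round(q.mean(0)*1000,1),np.round(np.median(q[:,2])*1000,1),'rect',[np.round(a,1) for a in rc], x[:,0].mean(0).round())
rep('brush',(hsv[...,0]>120)&(hsv[...,0]<155)&(hsv[...,1]>80))
rep('orange',(hsv[...,0]<15)&(hsv[...,1]>150))
rep('dark',(hsv[...,2]<60)&(w[...,2]<.12))
rep('stand',(w[...,2]>.015)&(w[...,2]<.026),(slice(185,255),slice(255,320)))
rep('bar',(w[...,2]>.06)&(w[...,2]<.1),(slice(185,255),slice(255,320)))
rep('vee',(w[...,2]>.02)&(w[...,2]<.06),(slice(160,195),slice(340,375)))
cr=lambda a,b,c,e:cv2.resize(p[a:b,c:e],None,fx=4,fy=4,interpolation=2)
z2=np.load('scene0.npz'); 
im=np.vstack([cr(185,260,255,320+65)[:, :500],cv2.resize(z2['p'][190,0:1][None] if 0 else z2['p'][195:265,250:375],(500,280),interpolation=2)])
save(im,'crop1.png')
E
```

```text
brush 178.5 [ 442.9 -262.4   22.5] 22.8 rect [array([ 443. , -262.6]), array([80.5, 26.9]), np.float64(83.0)] [381. 252.]
orange 605.5 [ 529.9 -142.3   17.2] 12.4 rect [array([416.2, -87.9]), array([ 81.9, 371.3]), np.float64(64.6)] [341. 223.]
dark 644.5 [438.  279.4  15.6] 13.2 rect [array([347.3, 190.3]), array([342.1, 117.1]), np.float64(44.4)] [202. 251.]
dark 43.0 [537.4  -9.3  76.6] 77.8 rect [array([540.5, -10.3]), array([ 9.5, 68.6]), np.float64(86.1)] [298. 216.]
dark 28.0 [ 675.8 -309.8   88.6] 88.3 rect [array([ 676.4, -308.8]), array([ 4. , 54.8]), np.float64(5.8)] [400. 171.]
dark 23.5 [703.8 187.4  51.1] 52.1 rect [array([704., 188.]), array([ 9.1, 63.1]), np.float64(11.3)] [234. 164.]
stand 1787.0 [540.8  20.8  28.3] 21.0 rect [array([442.7,  27.6]), array([119.9, 352.6]), np.float64(86.1)] [288. 218.]
bar 54.5 [540.2 -10.4  77.5] 77.8 rect [array([540.5, -10.6]), array([ 9.9, 68.7]), np.float64(86.1)] [298. 215.]
vee 232.5 [ 664.5 -192.6   35. ] 29.5 rect [array([ 473.1, -101.4]), array([ 56. , 485.8]), np.float64(64.4)] [358. 179.]
```

View pics/crop1.png

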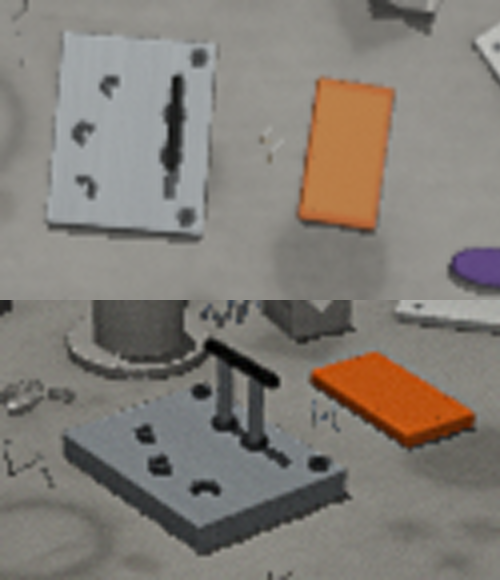

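The crop shows three chips on the ledge at top-image pixels (282,206), (276,218) and (277,231). The bar is at (298,215), so the front faces left in the image, which is world +y. I plan to keep the brush's length along stand x and sweep along stand y, away from the robot.

```bash
python3 - <<'E'
from h import *
ci=robot.camera_info('top');T=np.array(ci['cam_to_world']);f=518.18
def ray(uv,zp):
    uv=np.atleast_2d(uv).astype(float)
    D=np.c_[(uv[:,0]-ci['cx'])/f,-(uv[:,1]-ci['cy'])/f,-np.ones(len(uv))]@T[:3,:3].T
    return (T[:3,3]+D*((zp-T[2,3])/D[:,2])[:,None])[:,:2]*1000
z=np.load('top0.npz'); p,d,w=z['p'],z['d'],z['w']
hsv=cv2.cvtColor(p,cv2.COLOR_RGB2HSV)
def rect(n,m,r,zp):
    k=np.zeros(m.shape,np.uint8);k[r]=m[r]
    c=max(cv2.findContours(k,0,1)[0],key=cv2.contourArea)
    mm=np.zeros_like(k);cv2.drawContours(mm,[c],-1,1,-1);v,u=np.nonzero(mm)
    q=ray(np.c_[u,v],zp);rc=cv2.minAreaRect(q.astype(np.float32))
    e=cv2.PCACompute2(q,mean=None);print(n,'mean',q.mean(0).round(1),'rect',rc,'pca deg',np.degrees(np.arctan2(e[1][0,1],e[1][0,0])).round(1))
    return rc
S=lambda a,b,c,e:(slice(a,b),slice(c,e))
rect('brush',(hsv[...,0]>120)&(hsv[...,0]<155)&(hsv[...,1]>80),S(235,270,360,405),.022)
rect('meter',hsv[...,2]<75,S(225,280,170,235),.012)
rect('stand',(w[...,2]>.012),S(185,250,255,315),.02)
rect('bar',(w[...,2]>.06),S(185,250,255,315),.0785)
rect('orange',(hsv[...,0]<15)&(hsv[...,1]>150),S(195,250,325,360),.012)
rect('vee',(w[...,2]>.02),S(160,195,343,372),.034)
print('chips',ray([[282.2,206.2],[275.8,218],[276.8,231.5]],.023).round(1))
z2=np.load('scene0.npz')
a=cv2.resize(p[230:275,175:230],(550,450),interpolation=2);save(a,'crop2.png')
E
```

```text
brush mean [ 443.  -262.5] rect ((442.86077880859375, -262.06060791015625), (79.16474151611328, 26.7557373046875), 83.69499969482422) pca deg 84.7
meter mean [438.5 279.7] rect ((438.47564697265625, 279.49755859375), (61.0981330871582, 111.45458221435547), 27.903560638427734) pca deg 116.9
stand mean [542.3  20.9] rect ((541.5440063476562, 19.891319274902344), (121.97834014892578, 153.2261199951172), 86.04685974121094) pca deg -3.5
bar mean [540.  -10.4] rect ((540.3618774414062, -10.456916809082031), (9.958340644836426, 69.5685043334961), 86.23993682861328) pca deg -3.8
orange mean [ 530.8 -142.8] rect ((531.1509399414062, -142.7749786376953), (56.90935516357422, 109.86209869384766), 81.7371826171875) pca deg -8.5
vee mean [ 664.6 -192.8] rect ((665.040283203125, -193.07833862304688), (50.899192810058594, 54.289093017578125), 72.94065856933594) pca deg 49.7
chips [[578.6  38. ]
 [541.5  57. ]
 [499.8  53.3]]
```

View pics/crop2.png

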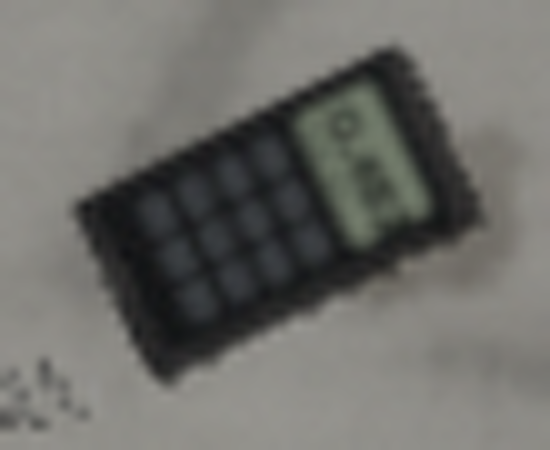

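The meter's display end points right and slightly up in the top image, so its yaw is about -63°. Stand yaw is about -93.8° with its origin near (541, 5.5) mm. Next I'll write a motion calculator and head for the brush.

```bash
cat >> h.py <<'E'
from scipy.linalg import fractional_matrix_power as fmp
def T_now():
    s=robot.read_state();T=np.eye(4);T[:3,:3]=R.from_rotvec(s['orientation']).as_matrix();T[:3,3]=np.array(s['tool_pos'])*1000;return T
def down(yaw):  # tool y at yaw (deg), z down
    a=np.radians(yaw);y=np.array([np.cos(a),np.sin(a),0]);z=np.array([0,0,-1.]);return np.c_[np.cross(y,z),y,z]
def plan(p,Rm,n):
    A=T_now();B=np.eye(4);B[:3,:3]=Rm;B[:3,3]=p
    D=np.real(fmp(np.linalg.inv(A)@B,1/n))
    print('n',n,'shift',D[:3,3].round(1),'twist',R.from_matrix(D[:3,:3]).as_rotvec().round(4))
E
python3 - <<'E'
from h import *
plan([443,-262.3,120],down(-5.7),12)
E
```

```text
n 12 shift [39.3 -0.4  8.2] twist [-1.000e-04 -1.000e-04 -1.032e-01]
```

```bash
python3 -m pendant '[{"translation":[39,0,4],"twist":[0,0,-0.103],"grip":1},{"translation":[39,0,4],"twist":[0,0,-0.103],"grip":1},{"translation":[39,0,4],"twist":[0,0,-0.103],"grip":1},{"translation":[39,0,4],"twist":[0,0,-0.103],"grip":1},{"translation":[39,0,4],"twist":[0,0,-0.103],"grip":1},{"translation":[39,0,4],"twist":[0,0,-0.103],"grip":1},{"translation":[39,0,4],"twist":[0,0,-0.103],"grip":1},{"translation":[39,0,4],"twist":[0,0,-0.103],"grip":1},{"translation":[39,0,4],"twist":[0,0,-0.103],"grip":1},{"translation":[39,0,4],"twist":[0,0,-0.103],"grip":1}]' 20
python3 - <<'E'
from h import *
print(robot.read_state()['q'].round(3));plan([443,-262.3,110],down(-5.7),10)
E
```

```text
t: 1.1
tool_pos: [0.4262, -0.3338, 0.1712]
orientation: [-2.5, -1.888, -0.001]
force: [0.4, 0.1, -0.0]
opening: 0.093
[-0.76   0.007  1.704  0.002  1.439 -0.483]
n 10 shift [7.3 0.3 6.1] twist [-0.0006 -0.0006 -0.0178]
```

```bash
python3 -m pendant '[{"translation":[15,0.5,12],"twist":[0,0,-0.036],"grip":1},{"translation":[15,0.5,12],"twist":[0,0,-0.036],"grip":1},{"translation":[15,0.5,12],"twist":[0,0,-0.036],"grip":1},{"translation":[14,0.5,12],"twist":[0,0,-0.036],"grip":1},{"translation":[14,0.5,12],"twist":[0,0,-0.036],"grip":1},{"translation":[0,0,0],"twist":[0,0,0],"grip":1},{"translation":[0,0,0],"twist":[0,0,0],"grip":1},{"translation":[0,0,0],"twist":[0,0,0],"grip":1},{"translation":[0,0,0],"twist":[0,0,0],"grip":1},{"translation":[0,0,0],"twist":[0,0,0],"grip":1}]' 20
python3 - <<'E'
from h import *
p,d,ci,f=cam('wrist');save(p,'w1.png');w=world(d,ci,f)
hsv=cv2.cvtColor(p,cv2.COLOR_RGB2HSV);m=((hsv[...,0]>120)&(hsv[...,0]<155)&(hsv[...,1]>80)&(d>0)).astype(np.uint8)
c=max(cv2.findContours(m,0,1)[0],key=cv2.contourArea);mm=np.zeros_like(m);cv2.drawContours(mm,[c],-1,1,-1)
q=w[(mm>0)&(m>0)]*1000;t=q[q[:,2]>18];print(len(q),np.percentile(q[:,2],[5,50,95]).round(1),cv2.minAreaRect(t[:,:2].astype(np.float32)),cv2.boundingRect(c))
rc=cv2.minAreaRect(t[:,:2].astype(np.float32))
plan([443,-262.3,4],down(-5.7),10)
E
```

```text
t: 2.1
tool_pos: [0.4431, -0.2562, 0.1059]
orientation: [-2.305, -2.119, 0.0]
force: [-0.0, -0.5, 0.6]
opening: 0.0926
3086 [20.8 22.1 23.3] ((442.9817199707031, -265.53204345703125), (83.41175842285156, 28.427587509155273), 84.61708068847656) (262, 173, 37, 102)
n 10 shift [-0.6  0.1 10.2] twist [-0.0008 -0.0007  0.0015]
```

View pics/w1.png

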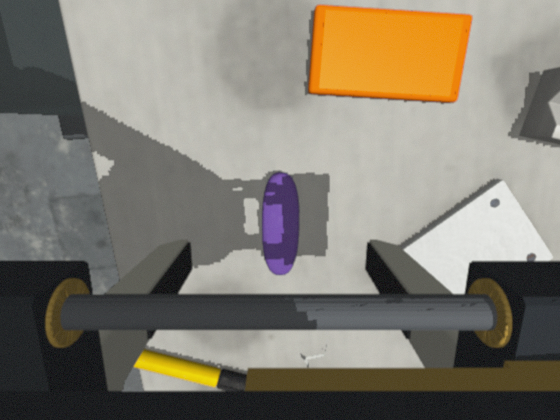

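The wrist view shows the brush at (280,224) between the fingers, about 8 mm off along tool x. I'll descend and grip.

```bash
python3 -m pendant '[{"translation":[-2,0,25],"twist":[0,0,0],"grip":1},{"translation":[-2,0,25],"twist":[0,0,0],"grip":1},{"translation":[-2,0,25],"twist":[0,0,0],"grip":1},{"translation":[-2,0,20],"twist":[0,0,0],"grip":1},{"translation":[0,0,7],"twist":[0,0,0],"grip":1},{"translation":[0,0,0],"twist":[0,0,0],"grip":-1},{"translation":[0,0,0],"twist":[0,0,0],"grip":-1},{"translation":[0,0,0],"twist":[0,0,0],"grip":-1},{"translation":[0,0,0],"twist":[0,0,0],"grip":-1},{"translation":[0,0,0],"twist":[0,0,0],"grip":-1}]' 25
python3 - <<'E'
from h import *
print(T_now().round(3))
E
```

```text
t: 3.15
tool_pos: [0.4472, -0.2696, 0.0089]
orientation: [2.314, 2.12, 0.004]
force: [0.2, -0.4, -0.3]
opening: 0.0578
[[ 8.70000e-02  9.96000e-01  4.00000e-03  4.47168e+02]
 [ 9.96000e-01 -8.70000e-02 -1.00000e-03 -2.69552e+02]
 [-0.00000e+00  4.00000e-03 -1.00000e+00  8.90600e+00]
 [ 0.00000e+00  0.00000e+00  0.00000e+00  1.00000e+00]]
```

```bash
python3 -m pendant '[{"translation":[4,-3,3],"twist":[0,0,0],"grip":0.4},{"translation":[0,0,1],"twist":[0,0,0],"grip":0.4},{"translation":[0,0,0],"twist":[0,0,0],"grip":-1},{"translation":[0,0,0],"twist":[0,0,0],"grip":-1},{"translation":[0,0,0],"twist":[0,0,0],"grip":-1},{"translation":[0,0,0],"twist":[0,0,0],"grip":-1},{"translation":[0,0,0],"twist":[0,0,0],"grip":-1},{"translation":[0,0,0],"twist":[0,0,0],"grip":-1},{"translation":[0,0,0],"twist":[0,0,0],"grip":-1},{"translation":[0,0,0],"twist":[0,0,0],"grip":-1}]' 25
python3 - <<'E'
from h import *
print(T_now().round(3))
E
```

```text
t: 4.15
tool_pos: [0.4448, -0.2651, 0.0056]
orientation: [2.313, 2.12, 0.004]
force: [0.1, 0.5, 0.7]
opening: 0.0284
[[ 8.70000e-02  9.96000e-01  5.00000e-03  4.44836e+02]
 [ 9.96000e-01 -8.70000e-02 -1.00000e-03 -2.65144e+02]
 [-1.00000e-03  5.00000e-03 -1.00000e+00  5.55000e+00]
 [ 0.00000e+00  0.00000e+00  0.00000e+00  1.00000e+00]]
```

```bash
python3 -m pendant '[{"translation":[0,0,-30],"twist":[0,0,0],"grip":-1},{"translation":[10,0,-30],"twist":[0,0,0],"grip":-1},{"translation":[35,0,0],"twist":[0,0,0],"grip":-1},{"translation":[35,0,0],"twist":[0,0,0],"grip":-1},{"translation":[35,0,0],"twist":[0,0,0],"grip":-1},{"translation":[35,0,0],"twist":[0,0,0],"grip":-1},{"translation":[35,0,0],"twist":[0,0,0],"grip":-1},{"translation":[35,0,0],"twist":[0,0,0],"grip":-1},{"translation":[35,0,0],"twist":[0,0,0],"grip":-1},{"translation":[0,0,0],"twist":[0,0,0],"grip":-1}]' 25
python3 - <<'E'
from h import *
print(T_now()[:3,3].round(1));plan([444,52,32],down(-3.8),5)
E
```

```text
t: 5.15
tool_pos: [0.4678, -0.0029, 0.068]
orientation: [2.316, 2.113, 0.008]
force: [-0.1, -0.7, -0.2]
opening: 0.0289
[467.8  -2.9  68. ]
n 5 shift [10.6 -5.7  7.2] twist [ 0.0017  0.0001 -0.0051]
```

```bash
python3 -m pendant '[{"translation":[10,-12,0],"twist":[0,0,-0.005],"grip":-1},{"translation":[10,-12,0],"twist":[0,0,-0.005],"grip":-1},{"translation":[15,-4,0],"twist":[0.004,0,-0.005],"grip":-1},{"translation":[15,0,6],"twist":[0.004,0,-0.005],"grip":-1},{"translation":[3,0,12],"twist":[0,0,-0.005],"grip":-1},{"translation":[0,0,10],"twist":[0,0,0],"grip":-1},{"translation":[0,0,8],"twist":[0,0,0],"grip":-1},{"translation":[0,0,0],"twist":[0,0,0],"grip":-1},{"translation":[0,0,0],"twist":[0,0,0],"grip":-1},{"translation":[0,0,0],"twist":[0,0,0],"grip":-1}]' 25
python3 - <<'E'
from h import *
print(T_now()[:3,3].round(1));plan([444,52,27],down(-3.8),1);plan([632,40,27],down(-3.8),10)
p,d,ci,f=cam('scene');save(cv2.resize(p[170:290,220:400],(720,480)),'s2.png')
E
```

```text
t: 6.15
tool_pos: [0.4427, 0.0497, 0.028]
orientation: [2.291, 2.147, -0.005]
force: [-0.5, 0.6, -0.8]
opening: 0.029
[442.7  49.7  28. ]
n 1 shift [2.3 1.1 1. ] twist [-0.0013  0.0032  0.0015]
n 10 shift [ 0.3 18.9  0.1] twist [-0.0001  0.0003  0.0002]
```

View pics/s2.png

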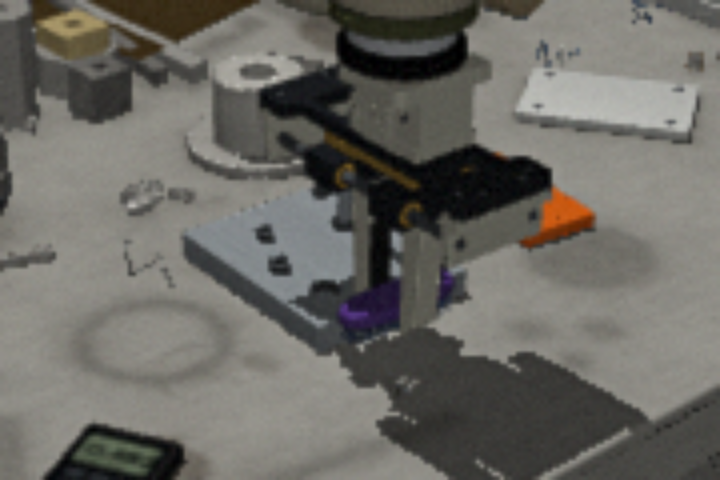

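The brush is level just above the ledge's near edge, with the chips ahead of it at (265,233), (280,264) and (325,290). I'll sweep away from the robot.

```bash
python3 -m pendant '[{"translation":[2,12,0.5],"twist":[0,0,0],"grip":-1},{"translation":[0,12,0],"twist":[0,0,0],"grip":-1},{"translation":[0,12,0],"twist":[0,0,0],"grip":-1},{"translation":[0,12,0],"twist":[0,0,0],"grip":-1},{"translation":[0,12,0],"twist":[0,0,0],"grip":-1},{"translation":[0,12,0],"twist":[0,0,0],"grip":-1},{"translation":[0,12,0],"twist":[0,0,0],"grip":-1},{"translation":[0,12,0],"twist":[0,0,0],"grip":-1},{"translation":[0,12,0],"twist":[0,0,0],"grip":-1},{"translation":[0,0,0],"twist":[0,0,0],"grip":-1}]' 30
python3 - <<'E'
from h import *
print(T_now()[:3,3].round(1));plan([632,40,27],down(-3.8),8)
E
```

```text
t: 7.2
tool_pos: [0.5588, 0.0432, 0.0326]
orientation: [2.288, 2.142, 0.004]
force: [-0.1, 1.0, -1.3]
opening: 0.0282
[558.8  43.2  32.6]
n 8 shift [0.2 9.2 0.7] twist [0.0009 0.0004 0.    ]
```

```bash
python3 - <<'E'
from h import *
p,d,ci,f=cam('scene');p2=cam('top')[0]
save(np.hstack([cv2.resize(p[200:280,250:350],(400,320)),cv2.resize(p2[180:260,250:350],(400,320))]),'s3.png')
E
```

```text
(no output)
```

View pics/s3.png

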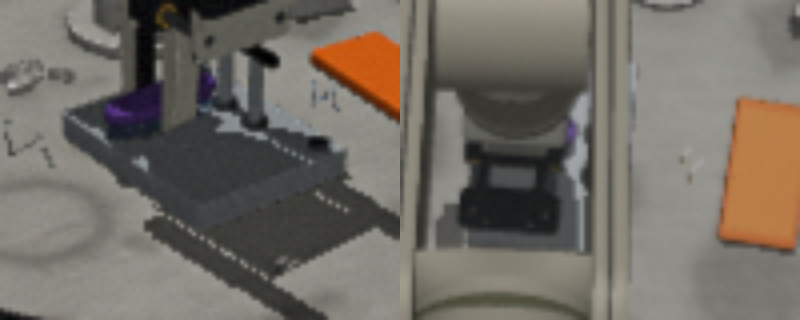

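The ledge behind the brush is clean, but the brush drifted up about 5 mm. I'll continue the sweep with a downward correction.

```bash
python3 -m pendant '[{"translation":[0,0,2],"twist":[0,0,0],"grip":-1},{"translation":[0,6,1.5],"twist":[0.004,0,0],"grip":-1},{"translation":[0,11,1],"twist":[0,0,0],"grip":-1},{"translation":[0,11,0.7],"twist":[0,0,0],"grip":-1},{"translation":[0,11,0.5],"twist":[0,0,0],"grip":-1},{"translation":[0,11,0.5],"twist":[0,0,0],"grip":-1},{"translation":[0,11,0.5],"twist":[0,0,0],"grip":-1},{"translation":[0,11,0.5],"twist":[0,0,0],"grip":-1},{"translation":[0,11,0.5],"twist":[0,0,0],"grip":-1},{"translation":[0,0,0],"twist":[0,0,0],"grip":-1}]' 30
python3 - <<'E'
from h import *
print(T_now()[:3,3].round(1));plan([640,40,27],down(-3.8),2)
p,d,ci,f=cam('scene');save(cv2.resize(p[180:280,240:365],(750,600)),'s4.png')
E
```

```text
t: 8.3
tool_pos: [0.6371, 0.0389, 0.0299]
orientation: [2.291, 2.148, -0.005]
force: [-0.7, -0.1, -1.1]
opening: 0.0284
[637.1  38.9  29.9]
n 2 shift [0.6 1.4 1.4] twist [-0.0009  0.0014  0.001 ]
```

View pics/s4.png

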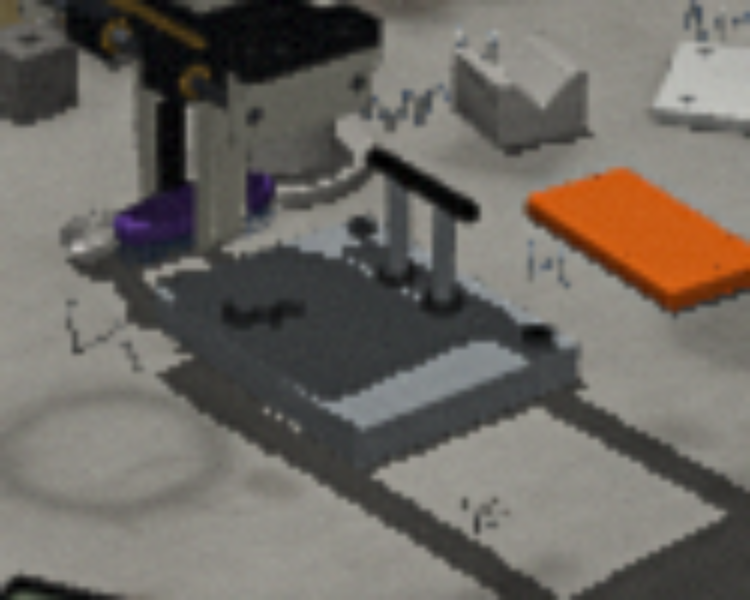

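Two chips, possibly three, remain near (262,312) of the crop; the raised brush passed over them. I'll lower it off the far edge and sweep back with tighter height control.

```bash
python3 -m pendant '[{"translation":[0,1,2],"twist":[0,0,0],"grip":-1},{"translation":[0,0,1.5],"twist":[0,0,0],"grip":-1},{"translation":[0,0,0],"twist":[0,0,0],"grip":-1},{"translation":[0,-8,0],"twist":[0,0,0],"grip":-1},{"translation":[0,-8,0],"twist":[0,0,0],"grip":-1},{"translation":[0,-8,0],"twist":[0,0,0],"grip":-1},{"translation":[0,-8,0],"twist":[0,0,0],"grip":-1},{"translation":[0,-8,0],"twist":[0,0,0],"grip":-1},{"translation":[0,0,0],"twist":[0,0,0],"grip":-1},{"translation":[0,0,0],"twist":[0,0,0],"grip":-1}]' 30
python3 - <<'E'
from h import *
print(T_now().round(3))
p,d,ci,f=cam('scene');T=np.array(ci['cam_to_world'])
for u,v in [(280.8,232),(287.5,231.3)]:
    D=T[:3,:3]@[(u-ci['cx'])/f,-(v-ci['cy'])/f,-1];print((T[:3,3]+D*(.023-T[2,3])/D[2]).round(4))
E
```

```text
t: 9.35
tool_pos: [0.5904, 0.0422, 0.0259]
orientation: [-2.29, -2.149, 0.008]
force: [-0.0, 0.4, -1.1]
opening: 0.0286
[[ 6.4000e-02  9.9800e-01 -5.0000e-03  5.9043e+02]
 [ 9.9800e-01 -6.4000e-02 -3.0000e-03  4.2194e+01]
 [-3.0000e-03 -5.0000e-03 -1.0000e+00  2.5929e+01]
 [ 0.0000e+00  0.0000e+00  0.0000e+00  1.0000e+00]]
[0.5728 0.0591 0.023 ]
[0.5643 0.0435 0.023 ]
```

```bash
python3 -m pendant '[{"translation":[0,-9,0],"twist":[0,0,0],"grip":-1},{"translation":[0,-9,0],"twist":[0,0,0],"grip":-1},{"translation":[0,-9,0],"twist":[0,0,0],"grip":-1},{"translation":[0,-9,0],"twist":[0,0,0],"grip":-1},{"translation":[0,-9,0],"twist":[0,0,0],"grip":-1},{"translation":[0,-9,0],"twist":[0,0,0],"grip":-1},{"translation":[0,-9,0],"twist":[0,0,0],"grip":-1},{"translation":[0,-9,0],"twist":[0,0,0],"grip":-1},{"translation":[0,-9,0],"twist":[0,0,0],"grip":-1},{"translation":[0,0,0],"twist":[0,0,0],"grip":-1}]' 30
python3 - <<'E'
from h import *
print(T_now().round(3))
E
```

```text
t: 10.4
tool_pos: [0.5025, 0.0478, 0.0262]
orientation: [-2.29, -2.149, 0.008]
force: [0.2, -0.4, 0.1]
opening: 0.0287
[[ 6.40000e-02  9.98000e-01 -5.00000e-03  5.02478e+02]
 [ 9.98000e-01 -6.40000e-02 -3.00000e-03  4.78280e+01]
 [-3.00000e-03 -4.00000e-03 -1.00000e+00  2.61950e+01]
 [ 0.00000e+00  0.00000e+00  0.00000e+00  1.00000e+00]]
```

```bash
python3 -m pendant '[{"translation":[0,-9,0],"twist":[0,0,0],"grip":-1},{"translation":[0,-9,0],"twist":[0,0,0],"grip":-1},{"translation":[0,-9,0],"twist":[0,0,0],"grip":-1},{"translation":[0,-9,0],"twist":[0,0,0],"grip":-1},{"translation":[0,-9,0],"twist":[0,0,0],"grip":-1},{"translation":[0,-9,0],"twist":[0,0,0],"grip":-1},{"translation":[0,-9,0],"twist":[0,0,0],"grip":-1},{"translation":[0,-9,-1],"twist":[0,0,0],"grip":-1},{"translation":[0,0,-20],"twist":[0,0,0],"grip":-1},{"translation":[0,0,-20],"twist":[0,0,0],"grip":-1}]' 30
python3 - <<'E'
from h import *
print(T_now()[:3,3].round(1))
p,d,ci,f=cam('scene');save(cv2.resize(p[180:280,240:365],(750,600)),'s5.png')
E
```

```text
t: 11.4
tool_pos: [0.42, 0.053, 0.0648]
orientation: [-2.286, -2.145, 0.017]
force: [0.9, 0.8, 0.3]
opening: 0.0286
[420.   53.   64.8]
```

View pics/s5.png

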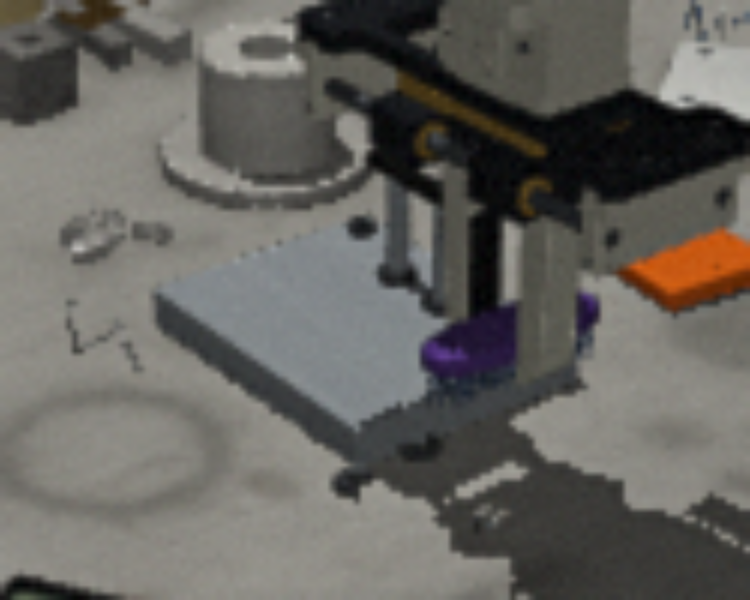

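The ledge looks clean. Two chips lie on the bench at crop pixels (350,483) and (418,446), and the third isn't visible. I'll move to the brush's lay-down spot while still holding it and check from the top.

```bash
python3 -m pendant '[{"translation":[-20,0,-10],"twist":[0,0,0],"grip":-1},{"translation":[-38,3,0],"twist":[0,0,0],"grip":-1},{"translation":[-38,3,0],"twist":[0,0,0],"grip":-1},{"translation":[-38,3,0],"twist":[0,0,0],"grip":-1},{"translation":[-38,3,0],"twist":[0,0,0],"grip":-1},{"translation":[-38,3,0],"twist":[0,0,0],"grip":-1},{"translation":[-38,3,0],"twist":[0,0,0],"grip":-1},{"translation":[-38,3,0],"twist":[0,0,0],"grip":-1},{"translation":[-30,0,0],"twist":[0,0,0],"grip":-1},{"translation":[0,0,0],"twist":[0,0,0],"grip":-1}]' 30
python3 - <<'E'
from h import *
print(T_now().round(3))
p,d,ci,f=cam('top');w=world(d,ci,f)
p2=cam('scene')[0]
save(np.hstack([cv2.resize(p[180:265,245:330],(400,400),interpolation=2),cv2.resize(p2[195:280,250:335],(400,400),interpolation=2)]),'t6.png')
E
```

```text
t: 12.45
tool_pos: [0.4228, -0.2747, 0.0786]
orientation: [2.283, 2.152, -0.004]
force: [0.1, 0.4, -0.3]
opening: 0.0288
[[ 5.90000e-02  9.98000e-01  1.00000e-03  4.22844e+02]
 [ 9.98000e-01 -5.90000e-02 -5.00000e-03 -2.74724e+02]
 [-5.00000e-03  2.00000e-03 -1.00000e+00  7.86380e+01]
 [ 0.00000e+00  0.00000e+00  0.00000e+00  1.00000e+00]]
```

View pics/t6.png

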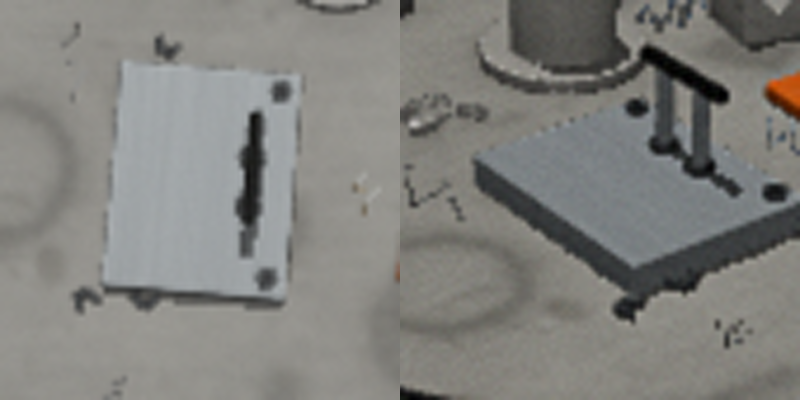

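All three chips are off the plate: one on the far side (165,47) and two on the near side (85,298) and (143,298). I'll lay the brush down here, away from the stand.

```bash
python3 -m pendant '[{"translation":[0,0,15],"twist":[0,0,0],"grip":-1},{"translation":[0,0,15],"twist":[0,0,0],"grip":-1},{"translation":[0,0,15],"twist":[0,0,0],"grip":-1},{"translation":[0,0,12],"twist":[0,0,0],"grip":-1},{"translation":[0,0,7],"twist":[0,0,0],"grip":-1},{"translation":[0,0,3],"twist":[0,0,0],"grip":-1},{"translation":[0,0,2],"twist":[0,0,0],"grip":-1},{"translation":[0,0,0],"twist":[0,0,0],"grip":-1},{"translation":[0,0,0],"twist":[0,0,0],"grip":-1},{"translation":[0,0,0],"twist":[0,0,0],"grip":-1}]' 30
python3 - <<'E'
from h import *
print(T_now()[:3,3].round(1))
p,d,ci,f=cam('top');w=world(d,ci,f)*1000
print(w[239:249,275].round(0)[:,2],w[239:249,277].round(0)[:,2],w[243,263].round(0),w[190,280].round(0))
E
```

```text
t: 13.55
tool_pos: [0.4245, -0.2643, 0.0072]
orientation: [2.275, 2.162, 0.0]
force: [-0.6, 0.4, -1.3]
opening: 0.0283
[ 424.5 -264.3    7.2]
[16. 23. 15.  7. -3. 11.  5.  5. -2. -1.] [ 1.900e+01  2.900e+01  2.200e+01 -2.000e+00  2.000e+00  4.000e+00
  2.000e+00  1.586e+03 -1.000e+00 -2.000e+00] [467.  95.   1.] [633.  46.   8.]
```

```bash
python3 -m pendant '[{"translation":[0,0,1],"twist":[0,0,0],"grip":-1},{"translation":[0,0,0],"twist":[0,0,0],"grip":1},{"translation":[0,0,0],"twist":[0,0,0],"grip":1},{"translation":[0,0,0],"twist":[0,0,0],"grip":1},{"translation":[0,0,0],"twist":[0,0,0],"grip":1},{"translation":[0,0,0],"twist":[0,0,0],"grip":1},{"translation":[0,0,-20],"twist":[0,0,0],"grip":1},{"translation":[0,0,-30],"twist":[0,0,0],"grip":1},{"translation":[0,0,-30],"twist":[0,0,0],"grip":1},{"translation":[0,0,-20],"twist":[0,0,0],"grip":1}]' 30
python3 - <<'E'
from h import *
print(T_now()[:3,3].round(1));plan([438.5,279.5,110],down(26.9),15)
E
```

```text
t: 14.6
tool_pos: [0.4218, -0.2626, 0.106]
orientation: [-2.276, -2.16, 0.001]
force: [0.5, -0.8, 0.4]
opening: 0.0922
[ 421.8 -262.6  106. ]
n 15 shift [35.7  8.1 -0.2] twist [-0.0002 -0.0002 -0.0348]
```

```bash
python3 -m pendant '[{"translation":[36,8,0],"twist":[0,0,-0.035],"grip":1},{"translation":[36,8,0],"twist":[0,0,-0.035],"grip":1},{"translation":[36,8,0],"twist":[0,0,-0.035],"grip":1},{"translation":[36,8,0],"twist":[0,0,-0.035],"grip":1},{"translation":[36,8,0],"twist":[0,0,-0.035],"grip":1},{"translation":[36,8,0],"twist":[0,0,-0.035],"grip":1},{"translation":[36,8,0],"twist":[0,0,-0.035],"grip":1},{"translation":[36,8,0],"twist":[0,0,-0.035],"grip":1},{"translation":[36,8,0],"twist":[0,0,-0.035],"grip":1},{"translation":[36,8,0],"twist":[0,0,-0.035],"grip":1}]' 30
python3 - <<'E'
from h import *
print(T_now()[:3,3].round(1));plan([438.5,279.5,110],down(26.9),7)
E
```

```text
t: 15.6
tool_pos: [0.4672, 0.1088, 0.1121]
orientation: [1.855, 2.523, 0.003]
force: [-0.2, -0.4, 0.1]
opening: 0.093
[467.2 108.8 112.1]
n 7 shift [24.2  5.1  0.2] twist [ 0.001   0.0011 -0.0238]
```

```bash
python3 -m pendant '[{"translation":[24,5,0],"twist":[0,0,-0.024],"grip":1},{"translation":[24,5,0],"twist":[0,0,-0.024],"grip":1},{"translation":[24,5,0],"twist":[0,0,-0.024],"grip":1},{"translation":[24,5,0],"twist":[0,0,-0.024],"grip":1},{"translation":[24,5,0],"twist":[0,0,-0.024],"grip":1},{"translation":[24,5,0],"twist":[0,0,-0.024],"grip":1},{"translation":[20,4,0],"twist":[0,0,-0.02],"grip":1},{"translation":[0,0,0],"twist":[0,0,0],"grip":1},{"translation":[0,0,0],"twist":[0,0,0],"grip":1},{"translation":[0,0,0],"twist":[0,0,0],"grip":1}]' 30
python3 - <<'E'
from h import *
print(T_now()[:3,3].round(1))
p,d,ci,f=cam('wrist');w=world(d,ci,f)*1000
m=((w[...,2]>6)&(w[...,2]<20)&(d>0)).astype(np.uint8)
m=cv2.morphologyEx(m,cv2.MORPH_OPEN,np.ones((5,5)))
for c in sorted(cv2.findContours(m,0,1)[0],key=cv2.contourArea)[-3:]:
    mm=np.zeros_like(m);cv2.drawContours(mm,[c],-1,1,-1);q=w[(mm>0)&(m>0)];print(len(q),cv2.minAreaRect(q[:,:2].astype(np.float32)),np.median(q[:,2]).round(1))
plan([438.5,279.5,30],down(26.9),5)
E
```

```text
t: 16.6
tool_pos: [0.4352, 0.2848, 0.1111]
orientation: [1.623, 2.678, 0.003]
force: [0.1, 0.3, 0.5]
opening: 0.093
[435.2 284.8 111.1]
848 ((583.6315307617188, 408.731689453125), (20.46829605102539, 51.84980010986328), 20.20717430114746) 13.3
2800 ((606.539794921875, 310.3713684082031), (89.39320373535156, 50.03392791748047), 20.174970626831055) 7.8
9240 ((439.2370300292969, 279.324462890625), (60.071510314941406, 111.47217559814453), 27.744892120361328) 12.1
n 5 shift [-1.1  0.  16.2] twist [0.0014 0.0016 0.0023]
```

```bash
python3 -m pendant '[{"translation":[-3,0.5,18],"twist":[0,0,0],"grip":1},{"translation":[-3,0.5,20],"twist":[0,0,0],"grip":1},{"translation":[-1,0,20],"twist":[0,0,0],"grip":1},{"translation":[0,0,15],"twist":[0,0,0],"grip":1},{"translation":[0,0,10],"twist":[0,0,0],"grip":1},{"translation":[0,0,0],"twist":[0,0,0],"grip":1},{"translation":[0,0,0],"twist":[0,0,0],"grip":1},{"translation":[0,0,0],"twist":[0,0,0],"grip":1},{"translation":[0,0,0],"twist":[0,0,0],"grip":1},{"translation":[0,0,0],"twist":[0,0,0],"grip":1}]' 30
python3 - <<'E'
from h import *
print(T_now()[:3,3].round(1));plan([439.2,279.3,3],down(27.5),1)
E
```

```text
t: 17.65
tool_pos: [0.4455, 0.2741, 0.0296]
orientation: [1.633, 2.666, 0.011]
force: [-0.2, 0.3, -0.3]
opening: 0.0928
[445.5 274.1  29.6]
n 1 shift [ 7.7 -3.6 26.5] twist [ 0.0136  0.0093 -0.0081]
```

```bash
python3 -m pendant '[{"translation":[3,-1.5,5],"twist":[0.013,0.009,-0.008],"grip":1},{"translation":[3,-1.5,6],"twist":[0,0,0],"grip":1},{"translation":[1.5,-0.5,6],"twist":[0,0,0],"grip":1},{"translation":[0,0,5],"twist":[0,0,0],"grip":1},{"translation":[0,0,3],"twist":[0,0,0],"grip":1},{"translation":[0,0,1],"twist":[0,0,0],"grip":1},{"translation":[0,0,0],"twist":[0,0,0],"grip":1},{"translation":[0,0,0],"twist":[0,0,0],"grip":1},{"translation":[0,0,0],"twist":[0,0,0],"grip":1},{"translation":[0,0,0],"twist":[0,0,0],"grip":1}]' 30
python3 - <<'E'
from h import *
print(T_now()[:3,3].round(1));plan([439.2,279.3,2.5],down(27.5),1)
E
```

```text
t: 18.65
tool_pos: [0.4386, 0.2801, 0.0017]
orientation: [-1.628, -2.686, -0.001]
force: [-0.1, 0.3, -0.4]
opening: 0.0927
[438.6 280.1   1.7]
n 1 shift [-1.   0.1 -0.8] twist [ 0.0001 -0.0005  0.0013]
```

```bash
python3 -m pendant '[{"translation":[0,0,0],"twist":[0,0,0],"grip":-1},{"translation":[0,0,0],"twist":[0,0,0],"grip":-1},{"translation":[0,0,0],"twist":[0,0,0],"grip":-1},{"translation":[0,0,0],"twist":[0,0,0],"grip":-1},{"translation":[0,0,0],"twist":[0,0,0],"grip":-1},{"translation":[0,0,0],"twist":[0,0,0],"grip":-1},{"translation":[0,0,0],"twist":[0,0,0],"grip":-1},{"translation":[0,0,-5],"twist":[0,0,0],"grip":-1},{"translation":[0,0,-10],"twist":[0,0,0],"grip":-1},{"translation":[0,0,-10],"twist":[0,0,0],"grip":-1}]' 30
python3 - <<'E'
from h import *
T=T_now();print(T.round(3))
p,d,ci,f=cam('top');w=world(d,ci,f)*1000;print(robot.read_state()['opening'])
E
```

```text
t: 19.65
tool_pos: [0.4372, 0.2793, 0.0268]
orientation: [-1.627, -2.685, 0.004]
force: [-0.3, 0.3, -2.2]
opening: 0.0598
[[-4.63000e-01  8.86000e-01 -3.00000e-03  4.37192e+02]
 [ 8.86000e-01  4.63000e-01 -1.00000e-03  2.79283e+02]
 [ 1.00000e-03 -3.00000e-03 -1.00000e+00  2.68030e+01]
 [ 0.00000e+00  0.00000e+00  0.00000e+00  1.00000e+00]]
0.059731726638895866
```

```bash
cat >> h.py <<'E'
def goal(th=50,off=0,xf=-35,yf=0,up=0,O=(541,5.5),yaw=-93.8,c=1.8):
    a=np.radians(yaw);S=np.array([[np.cos(a),-np.sin(a),0],[np.sin(a),np.cos(a),0],[0,0,1]])
    t=np.radians(th);M=S@np.array([[np.cos(t),0,-np.sin(t)],[0,1,0],[np.sin(t),0,np.cos(t)]])
    o=np.array([*O,0])+S@np.array([xf,yf,20+up])+M[:,0]*56
    return o+M[:,2]*(c+off),M@np.diag([-1.,1,-1])
E
python3 -m pendant '[{"translation":[0,0,-12],"twist":[0,0,0],"grip":-1},{"translation":[0,0,-15],"twist":[0,0,0],"grip":-1},{"translation":[0,0,-15],"twist":[0,0,0],"grip":-1},{"translation":[0,0,-15],"twist":[0,0,0],"grip":-1},{"translation":[0,0,-15],"twist":[0,0,0],"grip":-1},{"translation":[0,0,-15],"twist":[0,0,0],"grip":-1},{"translation":[0,0,-15],"twist":[0,0,0],"grip":-1},{"translation":[0,0,-12],"twist":[0,0,0],"grip":-1},{"translation":[0,0,0],"twist":[0,0,0],"grip":-1},{"translation":[0,0,0],"twist":[0,0,0],"grip":-1}]' 30
python3 - <<'E'
from h import *
g=goal(off=60,up=10);print(T_now()[:3,3].round(1),robot.read_state()['q'].round(2),g[0].round(1));plan(*g,15)
E
```

```text
t: 20.7
tool_pos: [0.4398, 0.2806, 0.1569]
orientation: [1.626, 2.684, 0.01]
force: [-0.5, -0.0, -1.9]
opening: 0.0598
[439.8 280.6 156.9] [ 0.47 -0.05  1.79  0.    1.4  -0.01] [544.1  51.7 112.6]
n 15 shift [-14.6   3.6   9.5] twist [ 0.0164 -0.0568  0.0339]
```

```bash
python3 -m pendant '[{"translation":[-14.5,3.5,8],"twist":[0.0164,-0.057,0.034],"grip":-1},{"translation":[-14.5,3.5,8],"twist":[0.0164,-0.057,0.034],"grip":-1},{"translation":[-14.5,3.5,8],"twist":[0.0164,-0.057,0.034],"grip":-1},{"translation":[-14.5,3.5,8],"twist":[0.0164,-0.057,0.034],"grip":-1},{"translation":[-14.5,3.5,8],"twist":[0.0164,-0.057,0.034],"grip":-1},{"translation":[-14.5,3.5,8],"twist":[0.0164,-0.057,0.034],"grip":-1},{"translation":[-14.5,3.5,8],"twist":[0.0164,-0.057,0.034],"grip":-1},{"translation":[-14.5,3.5,8],"twist":[0.0164,-0.057,0.034],"grip":-1},{"translation":[-14.5,3.5,8],"twist":[0.0164,-0.057,0.034],"grip":-1},{"translation":[0,0,0],"twist":[0,0,0],"grip":-1}]' 30
python3 - <<'E'
from h import *
g=goal(off=60,up=10);print(T_now().round(2),robot.read_state()['q'].round(2),g[0].round(1));plan(*g,8)
E
```

```text
t: 21.7
tool_pos: [0.512, 0.1504, 0.1068]
orientation: [1.762, 2.064, -0.568]
force: [-0.9, 0.8, -1.2]
opening: 0.0598
[[-1.5000e-01  9.9000e-01  2.0000e-02  5.1202e+02]
 [ 8.4000e-01  1.4000e-01 -5.2000e-01  1.5041e+02]
 [-5.2000e-01 -7.0000e-02 -8.5000e-01  1.0675e+02]
 [ 0.0000e+00  0.0000e+00  0.0000e+00  1.0000e+00]] [ 0.52  0.3   1.61 -0.48  1.52  0.46] [544.1  51.7 112.6]
n 8 shift [-10.3   3.4   7.3] twist [ 0.0106 -0.0395  0.0249]
```

```bash
python3 -m pendant '[{"translation":[-10.3,3.4,7.2],"twist":[0.0106,-0.0395,0.025],"grip":-1},{"translation":[-10.3,3.4,7.2],"twist":[0.0106,-0.0395,0.025],"grip":-1},{"translation":[-10.3,3.4,7.2],"twist":[0.0106,-0.0395,0.025],"grip":-1},{"translation":[-10.3,3.4,7.2],"twist":[0.0106,-0.0395,0.025],"grip":-1},{"translation":[-10.3,3.4,7.2],"twist":[0.0106,-0.0395,0.025],"grip":-1},{"translation":[-10.3,3.4,7.2],"twist":[0.0106,-0.0395,0.025],"grip":-1},{"translation":[-8,3,5],"twist":[0.0106,-0.0395,0.025],"grip":-1},{"translation":[0,0,0],"twist":[0,0,0],"grip":-1},{"translation":[0,0,0],"twist":[0,0,0],"grip":-1},{"translation":[0,0,0],"twist":[0,0,0],"grip":-1}]' 30
python3 - <<'E'
from h import *
print(T_now().round(3),robot.read_state()['q'].round(2))
for o,u in [(60,10),(20,5),(6,3)]: plan(*goal(off=o,up=u),1)
p,d,ci,f=cam('scene');save(cv2.resize(p[170:290,240:390],(750,600)),'s7.png')
E
```

```text
t: 22.7
tool_pos: [0.54, 0.0663, 0.1077]
orientation: [1.771, 1.7, -0.803]
force: [-0.1, 0.1, -2.0]
opening: 0.06
[[ 2.10000e-02  9.99000e-01 -4.50000e-02  5.39972e+02]
 [ 6.69000e-01 -4.70000e-02 -7.42000e-01  6.62830e+01]
 [-7.43000e-01 -1.40000e-02 -6.69000e-01  1.07688e+02]
 [ 0.00000e+00  0.00000e+00  0.00000e+00  1.00000e+00]] [ 0.48  0.49  1.5  -0.69  1.64  0.65]
n 1 shift [-13.3   4.7   7.3] twist [ 0.0051 -0.0349  0.0234]
n 1 shift [-11.    4.6  50.6] twist [ 0.0051 -0.0349  0.0234]
n 1 shift [-10.    4.5  66. ] twist [ 0.0051 -0.0349  0.0234]
```

View pics/s7.png

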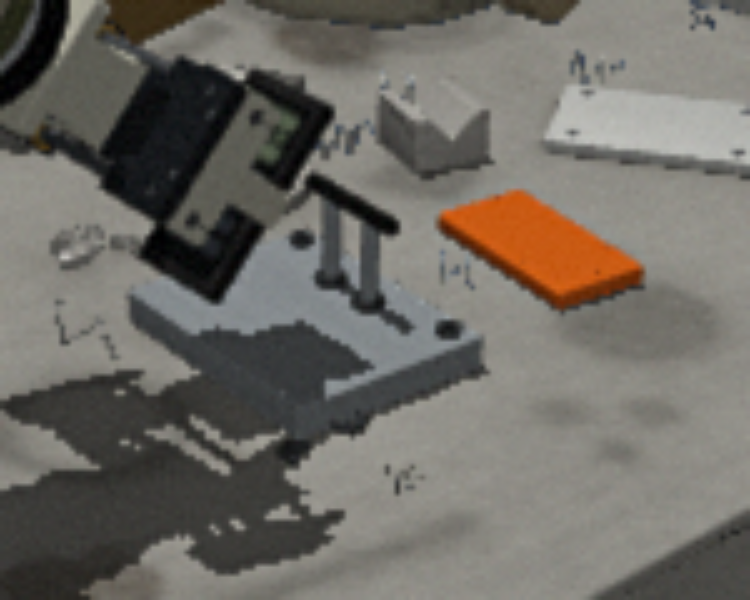

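The meter is held with its display end (285,140) up and face to the front, just off the bar. I'll close in, correcting yaw and tilt.

```bash
python3 -m pendant '[{"translation":[-4,1.5,3],"twist":[0.002,-0.012,0.008],"grip":-1},{"translation":[-4,1.5,6],"twist":[0.002,-0.012,0.008],"grip":-1},{"translation":[-3,1.5,7],"twist":[0.001,-0.011,0.008],"grip":-1},{"translation":[0,0,8],"twist":[0,0,0],"grip":-1},{"translation":[0,0,8],"twist":[0,0,0],"grip":-1},{"translation":[0,0,6],"twist":[0,0,0],"grip":-1},{"translation":[0,0,4],"twist":[0,0,0],"grip":-1},{"translation":[0,0,0],"twist":[0,0,0],"grip":-1},{"translation":[0,0,0],"twist":[0,0,0],"grip":-1},{"translation":[0,0,0],"twist":[0,0,0],"grip":-1}]' 30
python3 - <<'E'
from h import *
print(T_now()[:3,3].round(1))
for o,u in [(20,5),(6,3),(2,1)]: plan(*goal(off=o,up=u),1)
p,d,ci,f=cam('scene');w=world(d,ci,f)*1000
E
```

```text
t: 23.75
tool_pos: [0.542, 0.0234, 0.0874]
orientation: [1.767, 1.649, -0.824]
force: [0.7, -0.3, -1.3]
opening: 0.0595
[542.   23.4  87.4]
n 1 shift [2.7 0.2 5.2] twist [ 0.0002  0.0017 -0.0026]
n 1 shift [ 4.3  0.2 20.5] twist [ 0.0002  0.0017 -0.0026]
n 1 shift [ 5.8  0.2 25.8] twist [ 0.0002  0.0017 -0.0026]
```

```bash
python3 -m pendant '[{"translation":[0.5,0,3],"twist":[0,0,0],"grip":-1},{"translation":[0.5,0,4],"twist":[0,0,0],"grip":-1},{"translation":[0.5,0,4],"twist":[0,0,0],"grip":-1},{"translation":[0.5,0,3],"twist":[0,0,0],"grip":-1},{"translation":[0.5,0,2],"twist":[0,0,0],"grip":-1},{"translation":[0,0,1],"twist":[0,0,0],"grip":-1},{"translation":[0,0,0],"twist":[0,0,0],"grip":-1},{"translation":[0,0,0],"twist":[0,0,0],"grip":-1},{"translation":[0,0,0],"twist":[0,0,0],"grip":-1},{"translation":[0,0,0],"twist":[0,0,0],"grip":-1}]' 30
python3 - <<'E'
from h import *
print(T_now()[:3,3].round(1))
for o,u in [(6,3),(2,1),(0,0)]: plan(*goal(off=o,up=u),1)
E
```

```text
t: 24.8
tool_pos: [0.5417, 0.0117, 0.0738]
orientation: [1.767, 1.65, -0.822]
force: [-0.4, 1.1, -1.6]
opening: 0.0596
[541.7  11.7  73.8]
n 1 shift [ 1.5 -0.3  2.8] twist [ 0.0015  0.0011 -0.003 ]
n 1 shift [ 3.  -0.3  8.1] twist [ 0.0015  0.0011 -0.003 ]
n 1 shift [ 3.8 -0.3 10.8] twist [ 0.0015  0.0011 -0.003 ]
```

```bash
python3 -m pendant '[{"translation":[0.5,0,1],"twist":[0,0,0],"grip":-1},{"translation":[0.5,0,1],"twist":[0,0,0],"grip":-1},{"translation":[0.5,0,1],"twist":[0,0,0],"grip":-1},{"translation":[0.5,0,1],"twist":[0,0,0],"grip":-1},{"translation":[0.5,0,1],"twist":[0,0,0],"grip":-1},{"translation":[0,0,1],"twist":[0,0,0],"grip":-1},{"translation":[0,0,1],"twist":[0,0,0],"grip":-1},{"translation":[0,0,0],"twist":[0,0,0],"grip":-1},{"translation":[0,0,0],"twist":[0,0,0],"grip":-1},{"translation":[0,0,0],"twist":[0,0,0],"grip":-1}]' 30
python3 - <<'E'
from h import *
print(T_now()[:3,3].round(1),robot.read_state()['force'].round(2))
for o,u in [(2,1),(0,0)]: plan(*goal(off=o,up=u),1)
E
```

```text
t: 25.8
tool_pos: [0.5415, 0.0077, 0.0669]
orientation: [1.767, 1.65, -0.822]
force: [-0.4, -0.9, -2.6]
opening: 0.0602
[541.5   7.7  66.9] [-0.42 -0.86 -2.57]
n 1 shift [ 0.3 -0.4  0.6] twist [ 0.0016  0.001  -0.003 ]
n 1 shift [ 1.  -0.4  3.3] twist [ 0.0016  0.001  -0.003 ]
```

```bash
python3 -m pendant '[{"translation":[0.3,0,0.5],"twist":[0,0,0],"grip":-1},{"translation":[0.3,0,0.5],"twist":[0,0,0],"grip":-1},{"translation":[0.3,0,0.5],"twist":[0,0,0],"grip":-1},{"translation":[0,0,0.5],"twist":[0,0,0],"grip":-1},{"translation":[0,0,0.5],"twist":[0,0,0],"grip":-1},{"translation":[0,0,0],"twist":[0,0,0],"grip":-1},{"translation":[0,0,0],"twist":[0,0,0],"grip":-1},{"translation":[0,0,0],"twist":[0,0,0],"grip":-1},{"translation":[0,0,0],"twist":[0,0,0],"grip":-1},{"translation":[0,0,0],"twist":[0,0,0],"grip":-1}]' 30
python3 - <<'E'
from h import *
print(T_now()[:3,3].round(1),robot.read_state()['force'].round(2))
for o,u in [(2,1),(0,0)]: plan(*goal(off=o,up=u),1)
p,d,ci,f=cam('scene');w=world(d,ci,f)*1000
a=np.radians(-93.8);S=np.array([[np.cos(a),-np.sin(a),0],[np.sin(a),np.cos(a),0],[0,0,1]])
L=(w-[541,5.5,0])@S
m=(np.abs(L[...,1])<29)&(L[...,0]>-75)&(L[...,0]<50)&(L[...,2]>25)&(d>0)&(cv2.cvtColor(p,cv2.COLOR_RGB2HSV)[...,2]<110)
q=L[m];print(m.sum()); 
for z in range(25,115,10):
    k=q[(q[:,2]>z)&(q[:,2]<z+10)]; 
    if len(k):print(z,len(k),np.percentile(k[:,0],[5,25,50,75]).round(1))
E
```

```text
t: 26.8
tool_pos: [0.5415, 0.0063, 0.0645]
orientation: [1.767, 1.65, -0.821]
force: [0.7, -0.2, -1.7]
opening: 0.0598
[541.5   6.3  64.5] [ 0.69 -0.17 -1.74]
n 1 shift [-0.7 -0.5 -2. ] twist [ 0.0018  0.0009 -0.0031]
n 1 shift [ 0.1 -0.5  0.7] twist [ 0.0018  0.0009 -0.0031]
470
25 68 [-42.3 -39.8 -37.6 -16.8]
35 79 [-38.7 -36.4 -33.6 -25.9]
45 44 [-29.1 -26.3 -21.  -13.1]
55 28 [-19.1 -17.5 -15.3 -10.8]
65 7 [-8.  14.1 17.4 17.9]
75 26 [-1.6  0.3  3.6  6.6]
85 30 [ 3.4  7.2 10.4 14. ]
95 51 [12.2 16.2 18.9 20.8]
105 90 [19.3 23.  25.4 28.4]
```

```bash
python3 -m pendant '[{"translation":[0,0,0.5],"twist":[0,0,0],"grip":-1},{"translation":[0,0,0.5],"twist":[0,0,0],"grip":-1},{"translation":[0,0,0.4],"twist":[0,0,0],"grip":-1},{"translation":[0,0,0],"twist":[0,0,0],"grip":-1},{"translation":[0,0,0],"twist":[0,0,0],"grip":-1},{"translation":[0,0,0],"twist":[0,0,0],"grip":-1},{"translation":[0,0,0],"twist":[0,0,0],"grip":-1},{"translation":[0,0,0],"twist":[0,0,0],"grip":-1},{"translation":[0,0,0],"twist":[0,0,0],"grip":-1},{"translation":[0,0,0],"twist":[0,0,0],"grip":-1}]' 30
python3 - <<'E'
from h import *
T=T_now();F=[]
for i in range(4): F.append(robot.read_state()['force']);robot.read_camera('top')
print(T[:3,3].round(1),np.mean(F,0).round(2))
for o,u in [(0,0)]: plan(*goal(off=o,up=u),1)
E
```

```text
t: 27.85
tool_pos: [0.5415, 0.0054, 0.0637]
orientation: [1.767, 1.65, -0.821]
force: [0.0, 1.6, -2.2]
opening: 0.0597
[541.5   5.4  63.7] [-0.05  0.61 -1.7 ]
n 1 shift [ 0.1 -0.5 -0.6] twist [ 0.0021  0.0007 -0.0033]
```

```bash
python3 -m pendant '[{"translation":[0.3,0,0.4],"twist":[0,0,0],"grip":-1},{"translation":[0.3,0,0.4],"twist":[0,0,0],"grip":-1},{"translation":[0.3,0,0.4],"twist":[0,0,0],"grip":-1},{"translation":[0,0,0.4],"twist":[0,0,0],"grip":-1},{"translation":[0,0,0],"twist":[0,0,0],"grip":-1},{"translation":[0,0,0],"twist":[0,0,0],"grip":-1},{"translation":[0,0,0],"twist":[0,0,0],"grip":-1},{"translation":[0,0,0],"twist":[0,0,0],"grip":-1},{"translation":[0,0,0],"twist":[0,0,0],"grip":-1},{"translation":[0,0,0],"twist":[0,0,0],"grip":-1}]' 30
python3 - <<'E'
from h import *
T=T_now();F=[]
for i in range(4): F.append(robot.read_state()['force']);robot.read_camera('top')
print(T[:3,3].round(1),np.mean(F,0).round(2))
for o,u in [(0,0)]: plan(*goal(off=o,up=u),1)
E
```

```text
t: 29.05
tool_pos: [0.5416, 0.0052, 0.0635]
orientation: [1.767, 1.648, -0.821]
force: [-1.7, 3.7, 2.7]
opening: 0.0595
[541.6   5.2  63.5] [-1.93  2.95  2.22]
n 1 shift [-0.  -0.6 -0.8] twist [ 0.0022  0.0014 -0.0044]
```

Contact is made, at about 4 N up and 3 N from the bar. I'll release, then back straight out.

```bash
python3 -m pendant '[{"translation":[0,0,0],"twist":[0,0,0],"grip":0.4},{"translation":[0,0,0],"twist":[0,0,0],"grip":0.5},{"translation":[0,0,0],"twist":[0,0,0],"grip":0.6},{"translation":[0,0,0],"twist":[0,0,0],"grip":0.7},{"translation":[0,0,0],"twist":[0,0,0],"grip":0.8},{"translation":[0,0,0],"twist":[0,0,0],"grip":1},{"translation":[0,0,0],"twist":[0,0,0],"grip":1},{"translation":[0,0,0],"twist":[0,0,0],"grip":1},{"translation":[0,0,0],"twist":[0,0,0],"grip":1},{"translation":[0,0,-5],"twist":[0,0,0],"grip":1}]' 3
python3 -m pendant '[{"translation":[0,0,-10],"twist":[0,0,0],"grip":1},{"translation":[0,0,-12],"twist":[0,0,0],"grip":1},{"translation":[0,0,-15],"twist":[0,0,0],"grip":1},{"translation":[0,0,-15],"twist":[0,0,0],"grip":1},{"translation":[0,0,-15],"twist":[0,0,0],"grip":1},{"translation":[0,0,-15],"twist":[0,0,0],"grip":1},{"translation":[0,0,-15],"twist":[0,0,0],"grip":1},{"translation":[0,0,-15],"twist":[0,0,0],"grip":1},{"translation":[0,0,0],"twist":[0,0,0],"grip":1},{"translation":[0,0,0],"twist":[0,0,0],"grip":1}]' 3
python3 - <<'E'
from h import *
def look():
    p,d,ci,f=cam('scene');w=world(d,ci,f)*1000
    a=np.radians(-93.8);S=np.array([[np.cos(a),-np.sin(a),0],[np.sin(a),np.cos(a),0],[0,0,1]])
    L=(w-[541,5.5,0])@S
    m=(np.abs(L[...,1])<60)&(L[...,0]>-60)&(L[...,0]<50)&(L[...,2]>28)&(L[...,2]<115)&(d>0)
    q=L[m];k=np.abs(q[:,2]-25-(q[:,0]+42)*1.19)<12;q=q[k]
    for i in range(3):
        c=q.mean(0);n=np.linalg.svd(q-c,full_matrices=False)[2][2];n*=np.sign(n[2]);q=q[np.abs((q-c)@n)<4]
    print(len(q),'mean',c.round(1),'normal',n.round(3),'tilt',np.degrees(np.arccos(n[2])).round(1),'y range',np.percentile(q[:,1],[1,99]).round(1),'z',np.percentile(q[:,2],[1,99]).round(1))
    return p
p=look();p=look();p2=cam('top')[0]
save(np.hstack([cv2.resize(p[170:290,240:380],(466,400)),cv2.resize(p2[170:280,250:340],(327,400))]),'f.png')
E
```

```text
t: 30.25
tool_pos: [0.5418, 0.0079, 0.0657]
orientation: [1.766, 1.648, -0.822]
force: [0.8, -0.8, 0.4]
opening: 0.0929
t: 31.25
tool_pos: [0.549, 0.1046, 0.1466]
orientation: [1.766, 1.649, -0.814]
force: [0.2, -0.7, -1.5]
opening: 0.0929
709 mean [-4.8 -2.  71.5] normal [-0.775 -0.011  0.632] tilt 50.8 y range [-30.8  29.4] z [ 29.4 113.1]
703 mean [-4.9 -2.3 71.6] normal [-0.774 -0.014  0.633] tilt 50.7 y range [-30.9  28.6] z [ 29.7 113.7]
```

View pics/f.png

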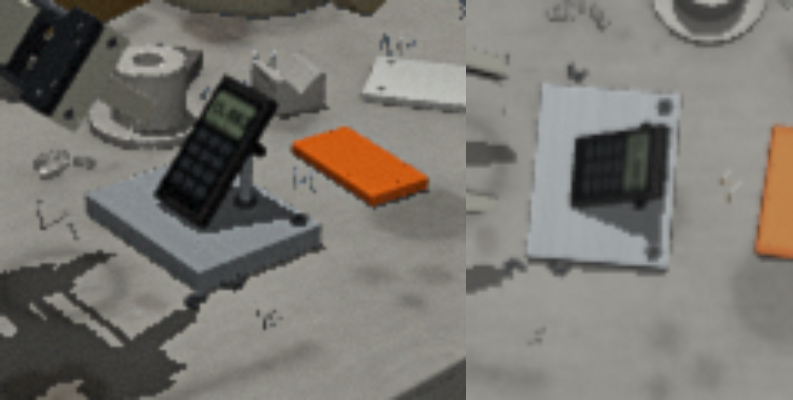

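The meter leans steadily: tilt 50.7°, centred within about 2 mm, square within about 1°. The chips are on the bench at top-crop pixels (577,73), (515,265) and (560,265). I'm handing it in.

```bash
python3 - <<'E'
from h import *
p,d,ci,f=cam('top');w=world(d,ci,f)*1000;h=cv2.cvtColor(p,cv2.COLOR_RGB2HSV)
m=(h[...,0]>120)&(h[...,0]<155)&(h[...,1]>80);m[:,:350]=0;m[:230]=0;print('brush',np.median(w[m],0).round(0))
robot.close_job()
E
```

```text
brush [ 425. -262.   22.]
the job is handed in; nothing more can be done
```

The three chips are swept onto the bench, the brush is laid down, and the meter is leaning on the stand. I handed the job in at about 32 s of the 67 s allowed; no verdict is reported.

- **Sweep:** The first stroke rode about 5 mm too high. It pushed one chip off the far side and passed over the other two. A second, lower stroke back towards the robot took those off the near side. A picture taken while the brush was still held showed all three off the stand. One of the near chips lies right at the foot of the stand. Depth there was noisy, but the readings on it were mostly under 11 mm.
- **Brush:** It lies flat at about (425, -262) mm, its top 22 mm high. That is nearly 300 mm from the stand's origin and not touching it.
- **Meter:** I lowered it until I felt about 3–4 N of contact, then let go and backed out. Two looks after release agreed: tilt 50.7°, square within about 1°, centred within about 2 mm and not moving. Its display end is up, its foot is on the ledge and its back is on the crossbar.
- **Bystanders:** The arm stayed clear of the vee block and the liner ring. The vee block looks unmoved in the last picture, but I did not measure either one again.

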